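# Put in the spacer and slide the carrier cover home

## Task

Get the carrier of ground bars ready for transport: lay the thin wooden spacer stick flat and squarely across both bars, near the middle of the open bay, and let go of it; then slide the cover over it by its upright grip, under the strap, until it is fully home against its end stop, and let go. Feel for the stop gently, so that you do not shove the carrier along the bench, and leave everything else where it is.

Things in the scene. Friction and masses are not known exactly. Their poses are not given: they have to be found in the camera images.
- carrier: Grey sheet-metal tray, 170 wide (x), 420 long (y), loose on the bench, 2.5 to 3.5 kg, slides at some 14 to 26 N. Origin: centre of underside, z up; the cover closes towards +y. Side rails at x = +-75 to 85 mm, their lips reach in to +-69, top z = 58. End walls at y = +-200 to 210, top z = 46. Two fixed steel bars along y, 20 wide, centred at x = +-32, tops at z = 28, lie on its floor.
- strap (a point): Centre of the top face of the fixed dark steel strap that crosses over the tray (carrier frame: x 0, y -20, z 96 mm). It is 30 mm wide along y and 6 thick, underside z = 90, legs at x = +-85 to 91. Cover and grip pass under it with 6 mm to spare, a gripper around the grip does not: push the grip from the -y side until its front shows beyond the strap, then take it again there.
- cover (a joint): Slide of the flat aluminium cover (146 wide, 150 long, 5 thick) along the carrier's y, in m; 0 = fully open, starts at 0 to 0.02. The end stop is hard and unmarked, somewhere between 0.17 and 0.21: feel for it. About 4 N of friction; stays where left. Cover centre at y = -0.125 m plus the joint value in the carrier frame, underside z = 47 mm, top z = 52 mm.
- grip (a point): Centre of the top face of the cover's grip, a black rib on the middle of the cover, moving with it: 120 mm long along the carrier's y (60 each way from this point), 18 thick (x), 32 high, from z = 52 to 84 mm above the bench. Axes as the carrier's.
- bay (a point): Where the spacer's centre belongs: in the open bay between strap and +y end wall, on the line between the bars (x = 0, y = 85 mm in the carrier's frame), at the height of the bars' top faces, z = 28 mm. Axes as the carrier's.
- spacer: Thin flat pale wooden stick, 110 mm long (its x), 22 mm wide (y), 14 mm thick (z), 20 to 42 g, lying flat on the bench to the robot's left. Origin: centre of its underside. Laid across the bars (its x along the carrier's x) its top is at z = 42 mm, 5 mm under the cover; on edge it would jam the cover.
- thick_block: Pale wooden block 100 x 45 x 40 mm, too thick to be the spacer. Bystander; origin at the centre of its underside.
- wrench: Steel wrench lying beyond the carrier. Bystander.
- brush: Brush lying beyond the carrier. Bystander.
- hammer: Hammer lying to the robot's right. Bystander.
- jar: White jar with steel lid, 72 mm across, 100 mm high, standing to the robot's right. Bystander.
- buff: Grey round buffing wheel, 90 mm across, 30 mm high, lying flat to the robot's left. Bystander.
Mind the look-alikes: they are no part of the job. What is shaped like the spacer but pink is not meant.

How it is judged:
By the outcome, as a careful person would: the job done as asked, in the order asked, and still so for the second after the job is handed in, with the robot touching nothing.
It also fails if it takes over 64 s, if anything falls off the work surface, if the arm or the gripper's body presses on something with over 40 N, if the wrist force passes 120 N, or if a joint passes its speed limit or range.

## Robot

A 7-joint arm with a two-finger parallel gripper is mounted at the origin on the work surface. World frame = base frame: x ahead of the robot, y to its left, z up, the work surface at z = 0. Lengths are in m, angles in rad, forces in N, time in s.
With the tool pointing down it reaches from about 0.425 to 0.95 m from the base axis. Payload 4.7 kg.
Tool frame: the origin (TCP) lies at the very end of the fingers, on their centre line; the grasp point (between the pads) lies 19 mm behind it; z points along the fingers, y is the line along which they close (so a half turn about z gives the same grasp; the last joint's range is limited). The gripper opens to 87 mm and grips with 3 to 60 N. Pads are 19 mm wide; open, the fingers measure 117 mm over their backs; the gripper's body (75 mm by 190 mm) begins 51 mm behind the grasp point.
Start: joints at [1.179, 0.469, -0.049, 1.532, 0.024, 1.141, -0.082], TCP at [0.24, -0.631, 0.223] pointing down, gripper open.
Joint ranges: [-2.59, 2.59], [-0.33, 1.99], [-1.39, 1.29], [0.1, 2.45], [-1.04, 4.18], [0.21, 1.99], [-2.66, 2.66]. Speed limits (rad/s): [2.57, 2.57, 3.14, 3.14, 3.14, 3.14, 3.14].

## Interface

Orientations are given as a unit quaternion [w, x, y, z].
In Python, from workcell import bot gives the robot as it stands. The module is installed in compiled form; this text tells all that it offers.
- The arm moves only by the tool servo_tool, never from a script. Its argument "motion" is a list of rows, each a list of 6 numbers: the shift along the tool's x, y, z each as a share of 4 cm, from -1 to 1, then the turn, a rotation vector about the tool's x, y, z each as a share of 0.08 rad, from -1 to 1. In form: [[x, y, z, rx, ry, rz], ...]. A call has 1 to 12 rows; each row shifts and turns the commanded pose from where the row before left it, along the tool's axes as they then stand; what a row does not reach is not made up. A row lasts 1/10 s, in which the tool goes at most 50 mm and 8.59 degrees, less where a joint would pass 70% of its speed; a pose out of reach is approached as far as the arm can. A call with a number of a shift or a turn outside -1 to 1 is refused whole. A call with a gripper value outside its range is refused whole. "fingers" is the closure, from -1 (fully open) to 1 (shut), set as the call begins (left out, the last holds). The fingers move at their own pace and stop on an object; "squeeze" is the grip in N (left out, the last holds). Time passes only in rows, so rows that do not move let the fingers close. It gives the time, the measured TCP pose, the force, the opening and the grip force at its end, in the units of the state.
- bot.read_state(): the state, without advancing time (a new reading comes with each control period).
- bot.read_camera(name): name is "scene" or "top" or "wrist"; returns a dict with "img" (480x640x3 uint8, red, green, blue), "camera_matrix" (3x3 intrinsics, pixels), "xyz" and "rotation" of the camera in the world; the wrist camera has in their place "mount" (4x4, takes a point from camera to tool coordinates, whose origin is the TCP and whose axes are the flange's). Camera axes: x right, y down, z forward; pixel columns grow to the right and rows downward; lengths in m; the calibration is good to about 2 mm. A picture is of the moment at which its call begins: read the wrist's pose just before it. There is no depth.
- bot.close_job(): hands the job in; it is judged then, once.
The state is a dict: "time_s": time; "joint_positions": joint angles; "qd": joint speeds; "tau": joint torques, N m; "position": TCP position; "tcp_rot": TCP orientation; "ft_force": force on the tool from outside, world axes, zero at the start; "torque": the same for the moment, N m; "opening": finger opening in m; "gripper_force": force on a finger pad.
Only numpy, scipy, OpenCV 4.12 (cv2) and the standard library are available. Lean on these libraries where they do the work, as an engineer would, in place of code of your own. Each camera call takes 0.05 s, during which the arm holds its last target. There are 200 camera calls.

## Working session

There is one attempt and no reset: what is moved stays moved. The work goes in short steps, Python scripts to look and compute and a tool call to move; the robot and the scene stay as the last step left them, time stands still between calls to the robot, and variables do not carry over. Pictures are saved under pics/ and viewed, at most 10 in all, crops included, and the job is handed in when it is done.

Besides the shell and the picture viewer there is one more tool, called after "Request:" as name(argument=value, ...) on one line, values as JSON. servo_tool: Moves the arm, as the interface text tells. Shift numbers are shares of 4 cm and turn numbers shares of 0.08 rad, none past 1 either way. Its arguments: {"type":"object","properties":{"motion":{"type":"array"},"fingers":{"type":"number"},"squeeze":{"type":"number"}},"required":["motion"]}

```bash
mkdir -p pics; cat > h.py <<'E'
import numpy as np,cv2
from scipy.spatial.transform import Rotation as R
from workcell import bot
def q2r(q): return R.from_quat([q[1],q[2],q[3],q[0]])
def snap(name,fn):
    s=bot.read_state(); c=bot.read_camera(name)
    cv2.imwrite(f'pics/{fn}.png',c['img'][:,:,::-1])
    K=np.array(c['camera_matrix'])
    if name=='wrist':
        M=np.array(c['mount']);Rt=q2r(s['tcp_rot']).as_matrix()
        Rc=Rt@M[:3,:3];p=np.array(s['position'])+Rt@M[:3,3]
    else:
        Rc=np.array(c['rotation']);p=np.array(c['xyz'])
        if Rc.shape!=(3,3): Rc=q2r(Rc).as_matrix()
    np.savez(f'pics/{fn}.npz',K=K,R=Rc,p=p)
    return s
def px(fn,u,v,z):
    d=np.load(f'pics/{fn}.npz');r=d['R']@np.linalg.inv(d['K'])@[u,v,1]
    return (d['p']+r*(z-d['p'][2])/r[2]).round(4)
def proj(fn,P):
    d=np.load(f'pics/{fn}.npz');x=d['K']@d['R'].T@(np.array(P)-d['p']);return (x[:2]/x[2]).round(1)
E
python3 - <<'E'
from h import *
s=snap('top','top0');print(s['position'],s['tcp_rot'],s['opening'],s['ft_force'])
snap('scene','sc0')
for n in('top0','sc0'):
    d=np.load(f'pics/{n}.npz');print(d['p'],d['K'][0],d['R'])
E
```

```text
[ 0.23934086 -0.63048895  0.22149145] [-9.64286695e-04  9.83589917e-01  1.80415898e-01 -2.20821568e-04] 0.08740511662462104 [-0.17419797  0.08894588  0.34202198]
[ 0.45803476 -0.00685173  1.17850494] [453.56161613   0.         314.89658476] [[ 0.00153511 -0.994747    0.10235257]
 [-0.99975027 -0.00380855 -0.02202014]
 [ 0.02229428 -0.1022932  -0.99450443]]
[1.32331587 0.20623961 1.17178684] [572.81080663   0.         316.31090715] [[-0.29174772  0.77386472 -0.56215359]
 [ 0.95635165  0.2461925  -0.15741913]
 [ 0.01657689 -0.58354319 -0.8119129 ]]
```

View pics/top0.png

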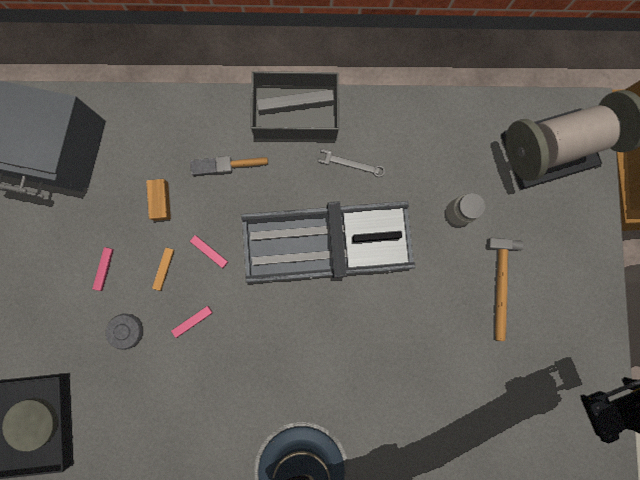

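View pics/sc0.png

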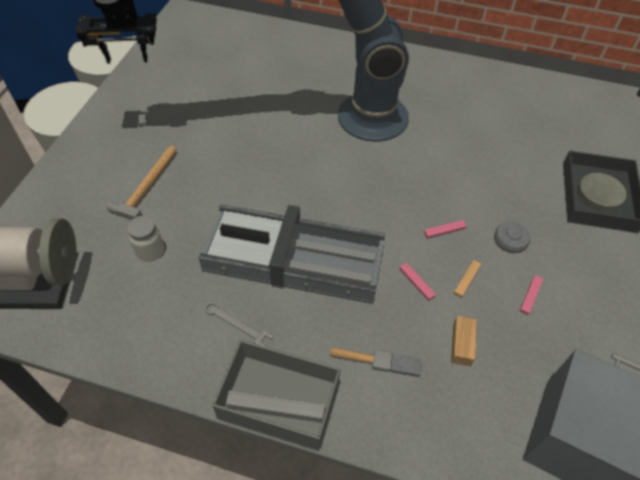

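The top view shows the spacer (tan) near (163,269), with pink decoys around it. The carrier spans about (243-413, 203-283), with the cover at the right end (world -y) and the strap near (336,240). I'll enlarge it.

```bash
python3 - <<'E'
from h import *
i=cv2.imread('pics/top0.png')
a=cv2.resize(i[195:290,235:420],None,fx=4,fy=4,interpolation=cv2.INTER_CUBIC)
b=cv2.resize(i[235:305,140:190],None,fx=4,fy=4,interpolation=cv2.INTER_CUBIC)
o=np.zeros((600,760,3),np.uint8);o[:380,:740]=a;
b=cv2.resize(b,(157,220));o[380:600,:157]=b
cv2.imwrite('pics/c0.png',o)
h=cv2.cvtColor(i,cv2.COLOR_BGR2HSV)
m=cv2.inRange(h,(8,80,80),(25,255,255));m[:240]=0;m[300:]=0;m[:,:140]=0;m[:,190:]=0
r=cv2.minAreaRect(cv2.findNonZero(m));print(r)
b=cv2.boxPoints(r);P=np.array([px('top0',*p,0.014) for p in b]);print(P,P.mean(0))
E
```

```text
((162.36285400390625, 268.6312255859375), (9.357975959777832, 43.910499572753906), 17.969139099121094)
[[0.4481 0.3819 0.014 ]
 [0.5543 0.3516 0.014 ]
 [0.547  0.3288 0.014 ]
 [0.4409 0.3593 0.014 ]] [0.497575 0.3554   0.014   ]
```

View pics/c0.png

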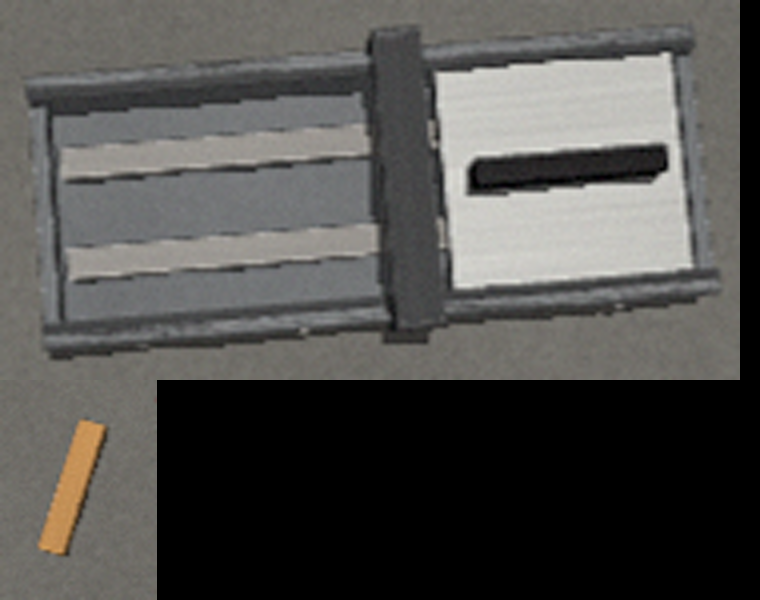

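```bash
python3 - <<'E'
from h import *
f=lambda u,v,z: px('top0',235+u/4-.4,195+v/4-.4,z)
c=[f(437,72,.052),f(672,55,.052),f(692,270,.052),f(455,288,.052)]
print('cover',c,np.mean(c,0))
e=(c[0]-c[1]+c[3]-c[2]);print('yaw from +y',np.arctan2(-e[0],e[1]))
print('grip',f(472,175,.084),f(666,158,.084))
s=[f(372,32,.096),f(420,28,.096),f(442,325,.096),f(390,328,.096)];print('strap',s,np.mean(s,0))
print('railTop',f(28,82,.058),f(690,30,.058),'bot',f(48,348,.058),f(718,288,.058))
print('bars',f(62,163,.028),f(368,140,.028),f(68,265,.028),f(378,240,.028))
s=bot.read_state();print(q2r(s['tcp_rot']).as_matrix())
E
```

```text
cover [array([ 0.6377, -0.1045,  0.052 ]), array([ 0.6493, -0.2532,  0.052 ]), array([ 0.5137, -0.2632,  0.052 ]), array([ 0.5021, -0.1151,  0.052 ])] [ 0.5757 -0.184   0.052 ]
yaw from +y 0.0780084941019352
grip [ 0.5695 -0.1228  0.084 ] [ 0.5803 -0.2414  0.084 ]
strap [array([ 0.655 , -0.0614,  0.096 ]), array([ 0.6576, -0.0905,  0.096 ]), array([ 0.4784, -0.1029,  0.096 ]), array([ 0.4765, -0.0719,  0.096 ])] [ 0.566875 -0.081675  0.096   ]
railTop [0.6292 0.1508 0.058 ] [ 0.6643 -0.2636  0.058 ] bot [0.4645 0.1356 0.058 ] [ 0.5023 -0.2779  0.058 ]
bars [0.5818 0.1326 0.028 ] [ 0.5974 -0.0622  0.028 ] [0.517  0.1277 0.028 ] [ 0.5334 -0.0685  0.028 ]
[[ 9.34908125e-01  3.54889138e-01 -7.05027605e-04]
 [ 3.54889827e-01 -9.34906746e-01  1.60843040e-03]
 [-8.83205876e-05 -1.75394177e-03 -9.99998458e-01]]
```

Request:
servo_tool(motion=[[0,0,0,0,0,1],[0,0,0,0,0,1],[0,0,0,0,0,1],[0,0,0,0,0,1],[0,0,0,0,0,1],[0,0,0,0,0,1],[0,0,0,0,0,1],[0,0,0,0,0,1]], fingers=-1, squeeze=12)

```text
time_s: 0.9
position: [0.2395, -0.6307, 0.2219]
tcp_rot: [-0.001, 0.99, -0.14, -0.0]
ft_force: [-0.5, -0.1, 0.0]
opening: 0.087
gripper_force: 0.0
```

Request:
servo_tool(motion=[[0.31,-0.95,0,0,0,0],[0.31,-0.95,0,0,0,0],[0.31,-0.95,0,0,0,0],[0.31,-0.95,0,0,0,0],[0.31,-0.95,0,0,0,0],[0.31,-0.95,0,0,0,0],[0.31,-0.95,0,0,0,0],[0.31,-0.95,0,0,0,0],[0.31,-0.95,0,0,0,0],[0.31,-0.95,0,0,0,0],[0.31,-0.95,0,0,0,0],[0.31,-0.95,0,0,0,0]])

```text
time_s: 2.1
position: [0.5079, -0.2317, 0.2223]
tcp_rot: [0.0, 0.99, -0.138, -0.0]
ft_force: [0.2, -1.3, 1.3]
opening: 0.0869
gripper_force: 0.0
```

```bash
cat >> h.py <<'E'
def go(x,y,z,yaw=None):
    "remaining shift in shares of 4cm along tool axes, and yaw turn (tool rz shares); yaw=world angle of tool x"
    s=bot.read_state();Rt=q2r(s['tcp_rot']).as_matrix()
    d=Rt.T@(np.array([x,y,z])-s['position'])/.04
    a=np.arctan2(Rt[1,0],Rt[0,0])
    print('t',round(s['time_s'],2),'pos',np.round(s['position'],4),'yaw',round(a,4),'tilt',Rt[:2,2].round(4),'F',np.round(s['ft_force'],1),'open',round(s['opening'],4),'j',np.round(s['joint_positions'],2))
    print('shift',d.round(3),'rz',None if yaw is None else round(-(yaw-a)/.08,3))
E
python3 -c "
from h import *
go(.4976,.3554,.2,-.278)"
```

```text
t 2.1 pos [ 0.5079 -0.2317  0.2223] yaw -0.2773 tilt [-0.0005  0.0001] F [ 0.2 -1.3  1.3] open 0.0869 j [ 0.44  0.28 -0.11  1.81  0.03  1.05 -1.53]
shift [ -4.265 -14.046   0.558] rz 0.009
```

Request:
servo_tool(motion=[[0,0,0,0,0,-1],[0,0,0,0,0,-1],[0,0,0,0,0,-1],[0,0,0,0,0,-1],[0,0,0,0,0,-1],[0,0,0,0,0,-1],[0,0,0,0,0,-1],[0,0,0,0,0,-1],[0,0,0,0,0,-1],[0,0,0,0,0,-1],[0,0,0,0,0,-1],[0,0,0,0,0,-1]])

```text
time_s: 3.3
position: [0.5072, -0.2331, 0.2221]
tcp_rot: [-0.0, 0.942, 0.336, -0.0]
ft_force: [-0.1, 0.1, 0.5]
opening: 0.0868
gripper_force: 0.0
```

Request:
servo_tool(motion=[[0,0,0,0,0,-1],[0,0,0,0,0,-1],[0,0,0,0,0,-1],[0,0,0,0,0,-1],[0,0,0,0,0,-1],[0,0,0,0,0,-1],[0,0,0,0,0,-1],[0,0,0,0,0,-1],[0,0,0,0,0,-1],[0,0,0,0,0,-1],[0,0,0,0,0,-1],[0,0,0,0,0,-1]])

```text
time_s: 4.5
position: [0.5071, -0.2331, 0.2221]
tcp_rot: [-0.0, 0.68, 0.733, -0.0]
ft_force: [-0.3, -0.2, -0.5]
opening: 0.087
gripper_force: 0.0
```

Request:
servo_tool(motion=[[0,0,0,0,0,-1],[0,0,0,0,0,-1],[0,0,0,0,0,-1],[0,0,0,0,0,-1],[0,0,0,0,0,-1],[0,0,0,0,0,-1],[0,0,0,0,0,-1],[0,0,0,0,0,-1],[0,0,0,0,0,-1],[0,0,0,0,0,-1],[0,0,0,0,0,-1],[0,0,0,0,0,-1]])

```text
time_s: 5.7
position: [0.5072, -0.2332, 0.2221]
tcp_rot: [-0.0, 0.265, 0.964, 0.0]
ft_force: [0.4, 0.3, 0.6]
opening: 0.0873
gripper_force: 0.0
```

Request:
servo_tool(motion=[[0,0,0,0,0,-1],[0,0,0,0,0,-1],[0,0,0,0,0,-1],[0,0,0,0,0,-0.26],[0,0,0,0,0,0]])

```text
time_s: 6.2
position: [0.5073, -0.2332, 0.2222]
tcp_rot: [-0.0, 0.139, 0.99, 0.0]
ft_force: [0.4, -0.0, 0.5]
opening: 0.0866
gripper_force: 0.0
```

```bash
python3 -c "
from h import *
go(.4976,.3554,.16,-.278+np.pi)"
```

```text
t 6.2 pos [ 0.5073 -0.2332  0.2222] yaw 2.8625 tilt [-0.0005  0.0003] F [ 0.4 -0.   0.5] open 0.0866 j [ 0.88  0.35 -0.67  1.79  0.25  1.09  1.42]
shift [ 4.286 14.079  1.561] rz -0.014
```

Request:
servo_tool(motion=[[0.286,0.94,0,0,0,0],[0.286,0.94,0,0,0,0],[0.286,0.94,0,0,0,0],[0.286,0.94,0,0,0,0],[0.286,0.94,0,0,0,0],[0.286,0.94,0,0,0,0],[0.286,0.94,0,0,0,0],[0.286,0.94,0,0,0,0],[0.286,0.94,0,0,0,0],[0.286,0.94,0,0,0,0],[0.286,0.94,0,0,0,0],[0.286,0.94,0,0,0,0]])

```text
time_s: 7.4
position: [0.4991, 0.2398, 0.2225]
tcp_rot: [0.0, 0.139, 0.99, -0.0]
ft_force: [0.4, -0.8, 0.9]
opening: 0.0869
gripper_force: 0.0
```

Request:
servo_tool(motion=[[0.286,0.94,0.4,0,0,0],[0.286,0.94,0.4,0,0,0],[0.286,0.94,0.4,0,0,0],[0,0,0.36,0,0,0],[0,0,0,0,0,0]])

```text
time_s: 7.9
position: [0.4957, 0.356, 0.1577]
tcp_rot: [-0.002, 0.138, 0.99, -0.002]
ft_force: [-0.5, -2.1, -1.2]
opening: 0.0873
gripper_force: 0.0
```

```bash
python3 - <<'E'
from h import *
snap('wrist','w1');go(.4976,.3554,.05,-.278+np.pi)
i=cv2.imread('pics/w1.png');h=cv2.cvtColor(i,cv2.COLOR_BGR2HSV)
m=cv2.inRange(h,(8,80,80),(25,255,255))
cs,_=cv2.findContours(m,0,2)
for c in cs:
    if cv2.contourArea(c)>500:
        r=cv2.minAreaRect(c);P=np.array([px('w1',*p,.014) for p in cv2.boxPoints(r)])
        print(r,P.mean(0),np.linalg.norm(P[1]-P[0]),np.linalg.norm(P[2]-P[1]),P)
E
```

```text
t 7.95 pos [0.4969 0.3552 0.1589] yaw 2.8631 tilt [-0.0019 -0.0024] F [ 0.2 -0.2 -0.7] open 0.0872 j [-0.13  0.55 -0.78  1.73  0.43  1.05  0.23]
shift [-0.019  0.018  2.723] rz -0.007
((462.5, 362.5), (27.0, 353.0), 90.0) [0.6486   0.452475 0.014   ] 0.32674531366187953 0.02876960201323618 [[0.5907 0.2977 0.014 ]
 [0.6786 0.6124 0.014 ]
 [0.7073 0.6104 0.014 ]
 [0.6178 0.2894 0.014 ]]
((527.7822265625, 316.3613586425781), (66.02072143554688, 35.38840103149414), 83.82982635498047) [0.61915  0.518225 0.014   ] 0.03077661449867425 0.06593671208060041 [[0.5838 0.5045 0.014 ]
 [0.5886 0.5349 0.014 ]
 [0.6545 0.5327 0.014 ]
 [0.6497 0.5008 0.014 ]]
((109.34483337402344, 316.3620910644531), (36.124786376953125, 65.93811798095703), 4.763641834259033) [0.51655  0.151775 0.014   ] 0.06631327167317269 0.03196404229755682 [[0.5399 0.1207 0.014 ]
 [0.4816 0.1523 0.014 ]
 [0.4929 0.1822 0.014 ]
 [0.5518 0.1519 0.014 ]]
((319.5, 234.5), (123.0, 25.0), 90.0) [0.49655  0.356625 0.014   ] 0.020576685836159313 0.10812372542601369 [[0.4417 0.3614 0.014 ]
 [0.4473 0.3812 0.014 ]
 [0.5516 0.3527 0.014 ]
 [0.5456 0.3312 0.014 ]]
```

View pics/w1.png

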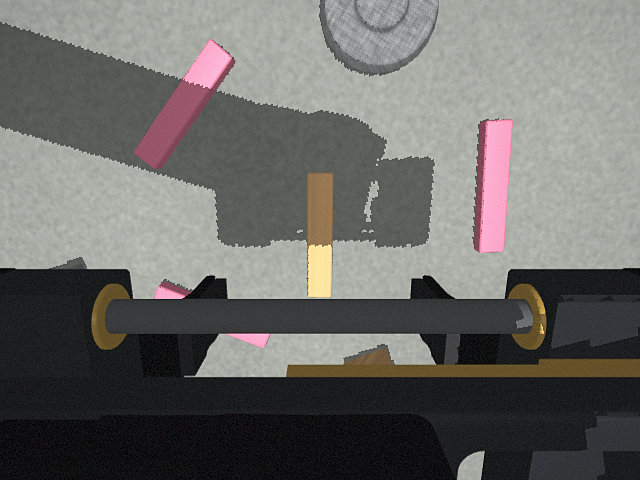

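The spacer is upright at columns 307-332, rows 173-297, aligned with the tool. Pink sticks are clear of the fingers. Descend and grip.

Request:
servo_tool(motion=[[0,-0.02,0.7,0,0,0],[0,0,0.7,0,0,0],[0,0,0.7,0,0,0],[0,0,0.7,0,0,0],[0,0,0.5,0,0,0],[0,0,0.3,0,0,0],[0,0,0.2,0,0,0],[0,0,0,0,0,0],[0,0,0,0,0,0]])

```text
time_s: 8.85
position: [0.4978, 0.3557, 0.0092]
tcp_rot: [0.001, 0.139, 0.99, 0.001]
ft_force: [0.3, -0.5, -0.2]
opening: 0.087
gripper_force: 0.0
```

Request:
servo_tool(motion=[[0,0,0,0,0,0],[0,0,0,0,0,0],[0,0,0,0,0,0],[0,0,0,0,0,0],[0,0,0,0,0,0],[0,0,0,0,0,0]], fingers=1, squeeze=12)

```text
time_s: 9.45
position: [0.4971, 0.3555, 0.0081]
tcp_rot: [0.0, 0.139, 0.99, -0.0]
ft_force: [1.0, -1.4, 0.2]
opening: 0.047
gripper_force: 0.0
```

Request:
servo_tool(motion=[[0,0,0.09,0,0,0],[0,0,0,0,0,0],[0,0,0,0,0,0],[0,0,0,0,0,0],[0,0,0,0,0,0],[0,0,0,0,0,0],[0,0,0,0,0,0],[0,0,0,0,0,0]])

```text
time_s: 10.25
position: [0.4971, 0.3555, 0.0046]
tcp_rot: [0.0, 0.139, 0.99, -0.0]
ft_force: [1.1, 0.2, 0.0]
opening: 0.0221
gripper_force: 12.0
```

Request:
servo_tool(motion=[[0,0,-0.2,0,0,0],[0,0,-0.7,0,0,0],[0,0,-0.8,0,0,0],[0,0,-0.8,0,0,0],[0,0,-0.8,0,0,-0.5],[0,0,-0.2,0,0,-1],[0,0,0,0,0,-1],[0,0,0,0,0,-1],[0,0,0,0,0,-0.9],[0,0,0,0,0,0]])

```text
time_s: 11.25
position: [0.497, 0.3554, 0.145]
tcp_rot: [0.0, -0.037, 0.999, 0.0]
ft_force: [0.0, 0.2, -0.3]
opening: 0.0219
gripper_force: 12.0
```

```bash
python3 - <<'E'
from h import *
go(.5586,.024,.14,.08+np.pi)
E
```

```text
t 11.25 pos [0.497  0.3554 0.145 ] yaw -3.0677 tilt [0.0002 0.0003] F [ 0.   0.2 -0.3] open 0.0219 j [-0.09  0.59 -0.86  1.74  0.5   1.05  0.53]
shift [-0.923 -8.377  0.123] rz -78.616
```

Request:
servo_tool(motion=[[-0.09,-0.5,0,0,0,0],[-0.1,-0.9,0,0,0,0],[-0.1,-0.95,0,0,0,0],[-0.1,-0.95,0,0,0,0],[-0.1,-0.95,0,0,0,0],[-0.1,-0.95,0,0,0,0],[-0.1,-0.95,0,0,0,0],[-0.1,-0.95,0,0,0,0],[-0.1,-0.85,0,0,0,0],[-0.03,-0.427,0,0,0,-0.08],[0,0,0,0,0,0],[0,0,0,0,0,0]])

```text
time_s: 12.45
position: [0.5584, 0.025, 0.1449]
tcp_rot: [0.0, -0.04, 0.999, 0.0]
ft_force: [0.2, 0.2, -0.6]
opening: 0.0216
gripper_force: 12.0
```

```bash
python3 - <<'E'
from h import *
go(.5586,.024,.033,.08-np.pi)
snap('wrist','w2')
E
```

```text
t 12.45 pos [0.5584 0.025  0.1449] yaw -3.0619 tilt [0.0004 0.0008] F [ 0.2  0.2 -0.6] open 0.0216 j [ 0.54  0.51 -0.88  1.86  0.46  0.99  1.11]
shift [-2.000e-03 -2.700e-02  2.798e+00] rz -0.004
```

View pics/w2.png

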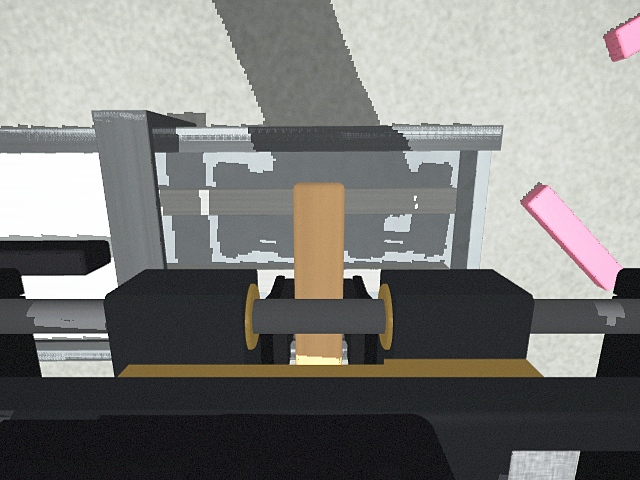

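```bash
python3 - <<'E'
from h import *
y=.08;ex=np.array([np.cos(y),np.sin(y)]);ey=np.array([-np.sin(y),np.cos(y)]);o=np.array([.5654,-.0617])
def c(a,b,z):return proj('w2',[*(o+a*ex+b*ey),z])
for n,a in dict(barO_s=(-.042,0.02,.028),barO_e=(-.042,.17,.028),barI=(-.022,.1,.028),railOut=(-.085,.1,.058),railIn=(-.069,.1,.058),railcorner=(-.085,.21,.058),endwall_in=(-.06,.2,.046),endwall_out=(-.06,.21,.046),strapTopFront=(-.06,-.005,.096),strapback=(-.06,-.035,.096),grip_front=(-.009,-.06+.0035,.084),spcend=(-.055,.085,.158)).items():print(n,c(*a))
E
```

```text
barO_s [229.2 188.9]
barO_e [426.4 189.1]
barI [334.  215.1]
railOut [337.  126.4]
railIn [336.7 151.8]
railcorner [505.7 126.6]
endwall_in [478.5 165.4]
endwall_out [492.8 165.4]
strapTopFront [154.6 167.2]
strapback [101.7 167.1]
grip_front [ 90.2 249. ]
spcend [311.1 184.3]
```

The bars are level in the image (rows 188-214), the rail is at rows 126-151, and the strap's front is near column 156. All of it matches the model pose within about 2 mm. Lowering now.

Request:
servo_tool(motion=[[0,0,0.4,0,0,0],[0,0,0.6,0,0,0],[0,0,0.6,0,0,0],[0,0,0.5,0,0,0],[0,0,0.3,0,0,0],[0,0,0.2,0,0,0],[0,0,0.1,0,0,0],[0,0,0.05,0,0,0],[0,0,0,0,0,0],[0,0,0,0,0,0]])

```text
time_s: 13.5
position: [0.559, 0.0241, 0.0352]
tcp_rot: [0.001, -0.04, 0.999, -0.0]
ft_force: [0.3, 0.1, -0.3]
opening: 0.0216
gripper_force: 12.0
```

Request:
servo_tool(motion=[[0,0,0.03,0,0,0],[0,0,0.03,0,0,0],[0,0,0,0,0,0],[0,0,0,0,0,0]])

```text
time_s: 13.9
position: [0.5587, 0.0239, 0.0323]
tcp_rot: [0.0, -0.04, 0.999, -0.0]
ft_force: [-0.4, -0.3, 0.4]
opening: 0.0216
gripper_force: 12.0
```

Request:
servo_tool(motion=[[0,0,0.02,0,0,0],[0,0,0,0,0,0]])

```text
time_s: 14.1
position: [0.5587, 0.0239, 0.0322]
tcp_rot: [0.0, -0.04, 0.999, -0.001]
ft_force: [-2.0, -0.6, 6.0]
opening: 0.0218
gripper_force: 12.0
```

Request:
servo_tool(motion=[[0,0,0,0,0,0],[0,0,0,0,0,0],[0,0,0,0,0,0],[0,0,0,0,0,0]], fingers=0.1)

```text
time_s: 14.5
position: [0.5584, 0.024, 0.0311]
tcp_rot: [-0.0, -0.04, 0.999, 0.0]
ft_force: [-0.3, -0.9, -0.3]
opening: 0.0378
gripper_force: 0.0
```

Request:
servo_tool(motion=[[0,0,-0.2,0,0,0],[0,0,-0.5,0,0,0],[0,0,-0.8,0,0,0],[0,0,-0.9,0,0,0],[0,0,-0.9,0,0,0],[0,0,-0.4,0,0,0],[0,0,0,0,0,0]])

```text
time_s: 15.2
position: [0.56, 0.0244, 0.1819]
tcp_rot: [0.003, -0.04, 0.999, -0.0]
ft_force: [0.2, 0.8, -0.3]
opening: 0.0387
gripper_force: 0.0
```

```bash
python3 - <<'E'
from h import *
go(.5745,-.182,.18,.08-np.pi/2)
snap('wrist','w3')
E
```

```text
t 15.2 pos [0.56   0.0244 0.1819] yaw -3.0614 tilt [ 0.0051 -0.0002] F [ 0.2  0.8 -0.3] open 0.0387 j [ 0.56  0.47 -0.9   1.82  0.42  1.05  1.15]
shift [ 0.051 -5.174  0.05 ] rz -19.633
```

View pics/w3.png

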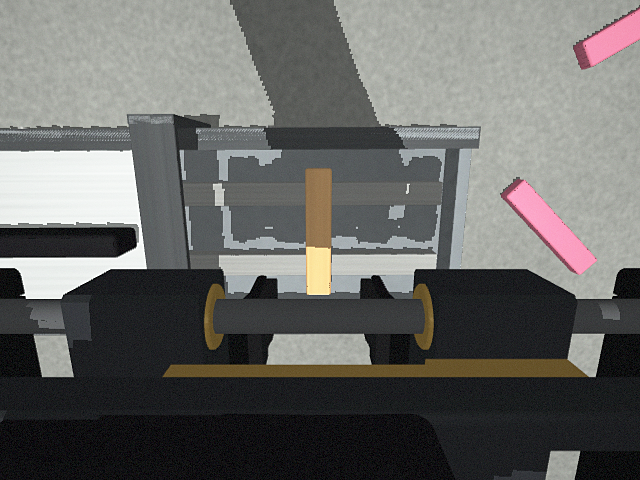

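The spacer lies flat and square across both bars (columns 306-331, rows 168-296). Next is the cover, so I'll turn the tool +90° (rz).

Request:
servo_tool(motion=[[0,0,0,0,0,1],[0,0,0,0,0,1],[0,0,0,0,0,1],[0,0,0,0,0,1],[0,0,0,0,0,1],[0,0,0,0,0,1],[0,0,0,0,0,1],[0,0,0,0,0,1],[0,0,0,0,0,1],[0,0,0,0,0,1]], fingers=-0.4)

```text
time_s: 16.25
position: [0.5571, 0.0236, 0.177]
tcp_rot: [-0.002, 0.354, 0.935, -0.001]
ft_force: [-0.0, -0.7, 0.7]
opening: 0.0604
gripper_force: 0.0
```

Request:
servo_tool(motion=[[0,0,0,0,0,1],[0,0,0,0,0,1],[0,0,0,0,0,1],[0,0,0,0,0,1],[0,0,0,0,0,1],[0,0,0,0,0,1],[0,0,0,0,0,1],[0,0,0,0,0,1],[0,0,0,0,0,1],[0,0,0,0,0,0.63],[0,0,0,0,0,0]])

```text
time_s: 17.35
position: [0.5572, 0.0237, 0.1772]
tcp_rot: [-0.001, 0.678, 0.735, -0.002]
ft_force: [1.0, -0.5, -0.3]
opening: 0.0605
gripper_force: 0.0
```

```bash
python3 - <<'E'
from h import *
go(.5789,-.2307,.14,.08+np.pi/2)
print(np.round(bot.read_camera('wrist')['mount'],3))
E
```

```text
t 17.35 pos [0.5572 0.0237 0.1772] yaw 1.6518 tilt [-0.0039 -0.0006] F [ 1.  -0.5 -0.3] open 0.0605 j [ 0.31  0.38 -0.55  1.84  0.23  0.99 -0.25]
shift [-6.382  0.029  0.933] rz 0.012
[[ 0.001 -0.971 -0.241  0.066]
 [ 1.     0.001 -0.    -0.001]
 [ 0.001 -0.241  0.971 -0.162]
 [ 0.     0.     0.     1.   ]]
```

Request:
servo_tool(motion=[[-0.6,0,0,0,0,0],[-0.95,0,0,0,0,0],[-0.95,0,0,0,0,0],[-0.95,0,0,0,0,0],[-0.95,0,0,0,0,0],[-0.95,0,0,0,0,0],[-0.7,0,0.3,0,0,0],[-0.33,0,0.63,0,0,0],[0,0,0,0,0,0],[0,0,0,0,0,0]])

```text
time_s: 18.4
position: [0.5786, -0.2293, 0.1413]
tcp_rot: [-0.001, 0.678, 0.735, -0.0]
ft_force: [0.9, 0.4, 1.1]
opening: 0.0609
gripper_force: 0.0
```

```bash
python3 - <<'E'
from h import *
snap('wrist','w4');go(.5789,-.2307,.058,.08+np.pi/2)
y=.08;ex=np.array([np.cos(y),np.sin(y)]);ey=np.array([-np.sin(y),np.cos(y)]);o=np.array([.5654,-.0617])
for a in [(-.009,-.0615+.0035,.084),(.009,-.058,.084),(-.009,-.178,.084),(.009,-.178,.084)]:print(proj('w4',[*(o+a[0]*ex+a[1]*ey),a[2]]))
E
```

```text
t 18.45 pos [ 0.5794 -0.2287  0.1424] yaw 1.6538 tilt [0.0001 0.0012] F [ 0.4  1.1 -0. ] open 0.0612 j [ 0.64  0.5  -0.45  1.73  0.26  0.97  0.17]
shift [-0.052 -0.018  2.11 ] rz 0.037
[304.8  75. ]
[337.1  75.1]
[306.  279.5]
[334.3 279.6]
```

View pics/w4.png

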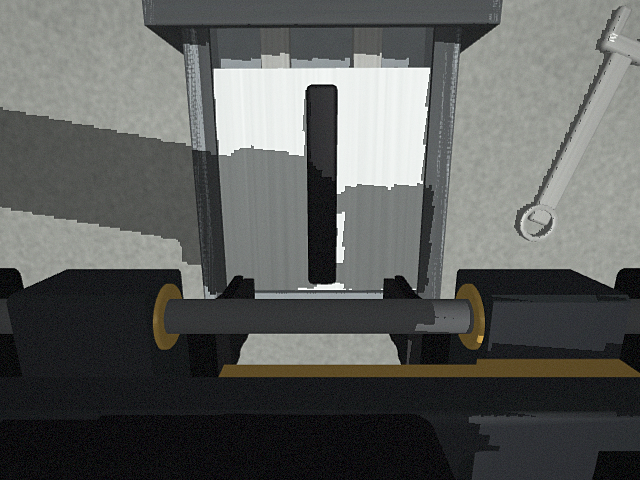

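The grip shows at columns 306-338, rows 85-284, so the cover is at about 0. Descend and grip the rear part.

Request:
servo_tool(motion=[[-0.13,-0.02,0.5,0,0,0],[0,0,0.6,0,0,0],[0,0,0.5,0,0,0],[0,0,0.3,0,0,0],[0,0,0.15,0,0,0],[0,0,0,0,0,0],[0,0,0,0,0,0]])

```text
time_s: 19.15
position: [0.5796, -0.2354, 0.0613]
tcp_rot: [0.001, 0.678, 0.735, 0.0]
ft_force: [0.1, 0.1, 0.3]
opening: 0.0606
gripper_force: 0.0
```

Request:
servo_tool(motion=[[0,0,0,0,0,0],[0,0,0,0,0,0],[0,0,0,0,0,0],[0,0,0,0,0,0],[0,0,0,0,0,0],[0,0,0,0,0,0],[0,0,0,0,0,0],[0,0,0,0,0,0]], fingers=1, squeeze=20)

```text
time_s: 19.95
position: [0.5809, -0.2354, 0.0604]
tcp_rot: [0.002, 0.678, 0.735, 0.002]
ft_force: [5.6, -1.1, -3.7]
opening: 0.018
gripper_force: 20.0
```

```bash
python3 - <<'E'
from h import *
e=np.array([-np.sin(.08),np.cos(.08)]);t=np.array([.5654,-.0617])-.052*e
go(*t,.058,.08+np.pi/2);print(bot.read_state()['gripper_force'])
E
```

```text
t 19.95 pos [ 0.5809 -0.2354  0.0604] yaw 1.6523 tilt [ 0.0046 -0.0001] F [ 5.6 -1.1 -3.7] open 0.018 j [ 0.62  0.6  -0.42  1.78  0.32  0.82  0.13]
shift [ 3.06  -0.035  0.058] rz 0.019
20.010299581263098
```

Request:
servo_tool(motion=[[0.1,0.03,0,0,0,0],[0.2,0,0,0,0,0],[0.3,0,0,0,0,0],[0.3,0,0,0,0,0],[0.3,0,0,0,0,0],[0.3,0,0,0,0,0],[0.3,0,0,0,0,0],[0.3,0,0,0,0,0]])

```text
time_s: 20.75
position: [0.574, -0.1537, 0.0604]
tcp_rot: [0.002, 0.678, 0.735, -0.0]
ft_force: [2.2, -4.9, -3.7]
opening: 0.0177
gripper_force: 20.0
```

Request:
servo_tool(motion=[[0.3,0,0,0,0,0],[0.3,0,0,0,0,0],[0.2,0,0,0,0,0],[0.05,0,0,0,0,0],[0,0,0,0,0,0]])

```text
time_s: 21.25
position: [0.5709, -0.1178, 0.0604]
tcp_rot: [0.0, 0.678, 0.735, 0.0]
ft_force: [1.9, -2.1, -1.9]
opening: 0.0179
gripper_force: 20.0
```

```bash
python3 - <<'E'
from h import *
e=np.array([-np.sin(.08),np.cos(.08)]);t=np.array([.5654,-.0617])-.052*e
go(*t,.058,.08+np.pi/2)
E
```

```text
t 21.25 pos [ 0.5709 -0.1178  0.0604] yaw 1.6517 tilt [0.0011 0.    ] F [ 1.9 -2.1 -1.9] open 0.0179 j [ 0.45  0.55 -0.43  1.88  0.31  0.78 -0.07]
shift [ 0.108 -0.026  0.059] rz 0.012
```

Request:
servo_tool(motion=[[0,0,0,0,0,0],[0,0,0,0,0,0],[0,0,0,0,0,0],[0,0,-0.3,0,0,0],[0,0,-0.7,0,0,0],[0,0,-0.6,0,0,0],[0.2,0,-0.1,0,0,0],[0.6,0,0,0,0,0],[0.7,0,0,0,0,0],[0.6,0,0,0,0,0],[0.19,0,0,0,0,0],[0,0,0,0,0,0]], fingers=-0.2)

```text
time_s: 22.45
position: [0.5626, -0.0252, 0.1281]
tcp_rot: [-0.0, 0.677, 0.736, -0.0]
ft_force: [-0.5, -0.1, 0.3]
opening: 0.0524
gripper_force: 0.0
```

```bash
python3 - <<'E'
from h import *
e=np.array([-np.sin(.08),np.cos(.08)]);t=np.array([.5654,-.0617])+.035*e+[.001,0]
snap('wrist','w5')
go(*t,.06,.08+np.pi/2)
E
```

```text
t 22.5 pos [ 0.5628 -0.0269  0.128 ] yaw 1.6521 tilt [-0.0005 -0.0007] F [0.6 0.2 0.3] open 0.0522 j [ 0.35  0.44 -0.49  1.88  0.26  0.89 -0.18]
shift [0.002 0.021 1.7  ] rz 0.016
```

View pics/w5.png

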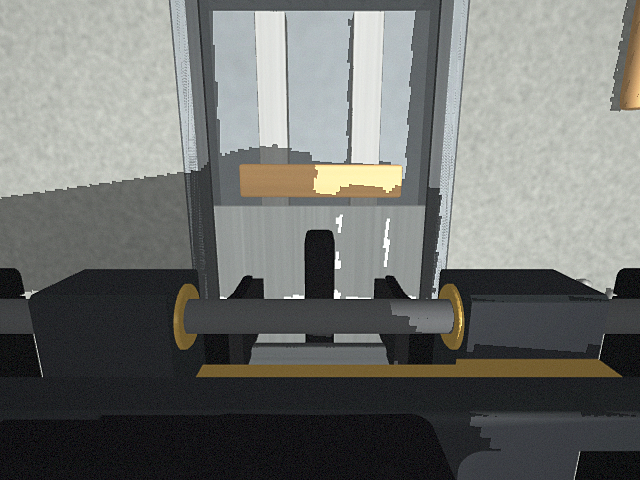

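The grip's front is at row 230, columns 305-334, well beyond the strap. The spacer is square on the bars. Regrip.

Request:
servo_tool(motion=[[0,0.02,0.4,0,0,0],[0,0,0.5,0,0,0],[0,0,0.4,0,0,0],[0,0,0.25,0,0,0],[0,0,0.15,0,0,0],[0,0,0,0,0,0]])

```text
time_s: 23.1
position: [0.5636, -0.0273, 0.0596]
tcp_rot: [-0.0, 0.678, 0.735, -0.0]
ft_force: [-0.1, 0.5, -0.4]
opening: 0.0523
gripper_force: 0.0
```

Request:
servo_tool(motion=[[0,0,0,0,0,0],[0,0,0,0,0,0],[0,0,0,0,0,0],[0,0,0,0,0,0],[0,0,0,0,0,0],[0,0,0,0,0,0],[0,0,0,0,0,0]], fingers=1, squeeze=15)

```text
time_s: 23.8
position: [0.5632, -0.0266, 0.0603]
tcp_rot: [-0.0, 0.678, 0.735, -0.001]
ft_force: [-3.0, 0.2, 4.5]
opening: 0.0178
gripper_force: 15.0
```

Request:
servo_tool(motion=[[0.1,0,0,0,0,0],[0.2,0,0,0,0,0],[0.2,0,0,0,0,0],[0.2,0,0,0,0,0],[0.2,0,0,0,0,0],[0.1,0,0,0,0,0],[0.05,0,0,0,0,0],[0,0,0,0,0,0]])

```text
time_s: 24.6
position: [0.5598, 0.0143, 0.0603]
tcp_rot: [0.0, 0.678, 0.735, -0.001]
ft_force: [-3.5, -3.4, 5.3]
opening: 0.018
gripper_force: 15.0
```

Request:
servo_tool(motion=[[0.02,-0.02,-0.02,0,0,0],[0.04,0,0,0,0,0],[0.04,0,0,0,0,0],[0.04,0,0,0,0,0],[0.04,0,0,0,0,0],[0,0,0,0,0,0]], squeeze=9)

```text
time_s: 25.2
position: [0.559, 0.0228, 0.0604]
tcp_rot: [-0.0, 0.678, 0.735, 0.0]
ft_force: [2.5, -3.8, -10.3]
opening: 0.0178
gripper_force: 9.0
```

Request:
servo_tool(motion=[[0.025,0,0,0,0,0],[0.025,0,0,0,0,0],[0.025,0,0,0,0,0]])

```text
time_s: 25.5
position: [0.5588, 0.0253, 0.0604]
tcp_rot: [-0.0, 0.678, 0.735, -0.0]
ft_force: [4.2, -3.8, -11.1]
opening: 0.0177
gripper_force: 9.0
```

Request:
servo_tool(motion=[[0.02,0.01,0.013,0,0,0],[0.02,0,0,0,0,0],[0.02,0,0,0,0,0]])

```text
time_s: 25.8
position: [0.5586, 0.0278, 0.0604]
tcp_rot: [-0.0, 0.678, 0.735, -0.0]
ft_force: [1.8, -4.9, -7.7]
opening: 0.0178
gripper_force: 9.0
```

Request:
servo_tool(motion=[[0.02,0,0,0,0,0],[0.02,0,0,0,0,0],[0.02,0,0,0,0,0]])

```text
time_s: 26.1
position: [0.5584, 0.0303, 0.0604]
tcp_rot: [-0.0, 0.678, 0.735, -0.0]
ft_force: [-0.5, -4.6, -4.7]
opening: 0.0179
gripper_force: 9.0
```

Request:
servo_tool(motion=[[0.02,0,0.004,0,0,0],[0.02,0,0,0,0,0],[0.02,0,0,0,0,0]])

```text
time_s: 26.4
position: [0.5582, 0.0327, 0.0604]
tcp_rot: [-0.0, 0.678, 0.735, -0.0]
ft_force: [-2.3, -4.5, -2.9]
opening: 0.018
gripper_force: 9.0
```

Request:
servo_tool(motion=[[0.015,0,0,0,0,0],[0.015,0,0,0,0,0],[0.015,0,0,0,0,0]])

```text
time_s: 26.7
position: [0.5581, 0.0345, 0.0604]
tcp_rot: [-0.0, 0.678, 0.735, -0.0]
ft_force: [-2.0, -4.5, -1.2]
opening: 0.0176
gripper_force: 9.0
```

Request:
servo_tool(motion=[[0.02,0,0,0,0,0],[0.02,0,0,0,0,0],[0.02,0,0,0,0,0]])

```text
time_s: 27.0
position: [0.5579, 0.0369, 0.0604]
tcp_rot: [-0.0, 0.678, 0.735, -0.0]
ft_force: [-3.2, -4.1, -1.7]
opening: 0.0177
gripper_force: 9.0
```

Request:
servo_tool(motion=[[0.015,0,0,0,0,0],[0.015,0,0,0,0,0],[0.015,0,0,0,0,0]])

```text
time_s: 27.3
position: [0.5577, 0.0386, 0.0604]
tcp_rot: [-0.0, 0.678, 0.735, -0.0]
ft_force: [-2.6, -5.0, -1.6]
opening: 0.0178
gripper_force: 9.0
```

Request:
servo_tool(motion=[[0.02,0,0,0,0,0],[0.02,0,0,0,0,0],[0.02,0,0,0,0,0]])

```text
time_s: 27.6
position: [0.5575, 0.0411, 0.0603]
tcp_rot: [-0.0, 0.678, 0.735, -0.0]
ft_force: [-3.7, -3.9, -0.5]
opening: 0.0181
gripper_force: 9.0
```

Request:
servo_tool(motion=[[0.015,0,0,0,0,0],[0.015,0,0,0,0,0],[0.015,0,0,0,0,0]])

```text
time_s: 27.9
position: [0.5573, 0.0429, 0.0604]
tcp_rot: [-0.0, 0.678, 0.735, -0.0]
ft_force: [-2.4, -4.7, -2.1]
opening: 0.0178
gripper_force: 9.0
```

Request:
servo_tool(motion=[[0.02,0,0,0,0,0],[0.02,0,0,0,0,0],[0.02,0,0,0,0,0]])

```text
time_s: 28.2
position: [0.5572, 0.0453, 0.0604]
tcp_rot: [-0.0, 0.678, 0.735, -0.0]
ft_force: [-2.8, -3.5, -0.4]
opening: 0.0179
gripper_force: 9.0
```

Request:
servo_tool(motion=[[0.015,0,0,0,0,0],[0.015,0,0,0,0,0],[0.015,0,0,0,0,0]])

```text
time_s: 28.5
position: [0.5571, 0.0459, 0.0603]
tcp_rot: [0.0, 0.678, 0.735, -0.001]
ft_force: [-2.8, -7.3, -0.8]
opening: 0.0179
gripper_force: 9.0
```

Request:
servo_tool(motion=[[0.01,0,0,0,0,0],[0,0,0,0,0,0],[0,0,0,0,0,0]])

```text
time_s: 28.8
position: [0.5571, 0.0459, 0.0603]
tcp_rot: [0.0, 0.678, 0.735, -0.001]
ft_force: [-2.3, -6.8, -1.0]
opening: 0.0178
gripper_force: 9.0
```

Request:
servo_tool(motion=[[0.015,0,0,0,0,0],[0.01,0,0,0,0,0],[0,0,0,0,0,0]])

```text
time_s: 29.1
position: [0.5571, 0.0459, 0.0603]
tcp_rot: [0.001, 0.678, 0.735, -0.002]
ft_force: [-2.1, -8.2, -0.1]
opening: 0.0179
gripper_force: 9.0
```

The tool stays put at 0.0459 while the force has doubled, so this is the stop. Release and lift.

Request:
servo_tool(motion=[[0,0,0,0,0,0],[0,0,0,0,0,0],[0,0,0,0,0,0],[0,0,0,0,0,0],[0,0,-0.3,0,0,0],[0,0,-0.7,0,0,0],[0,0,-0.9,0,0,0],[0,0,-0.9,0,0,0],[-0.4,0,-0.8,0,0,0],[-0.8,0,-0.5,0,0,0],[-0.8,0,0,0,0,0],[-0.8,0,0,0,0,0]], fingers=-0.2)

```text
time_s: 30.3
position: [0.5671, -0.0639, 0.2266]
tcp_rot: [0.001, 0.678, 0.735, 0.001]
ft_force: [-0.2, -0.1, -0.3]
opening: 0.0519
gripper_force: 0.0
```

Request:
servo_tool(motion=[[-0.8,0,0,0,0,0],[-0.8,0,0,0,0,0],[-0.8,0,0,0,0,0],[-0.5,0,0,0,0,0],[0,0,0,0,0,0],[0,0,0,0,0,0]])

```text
time_s: 30.9
position: [0.5759, -0.178, 0.2249]
tcp_rot: [0.0, 0.678, 0.735, 0.001]
ft_force: [-0.5, 0.7, -0.6]
opening: 0.0525
gripper_force: 0.0
```

```bash
python3 - <<'E'
from h import *
snap('wrist','w6');snap('scene','sc6')
a=cv2.imread('pics/w6.png');b=cv2.resize(cv2.imread('pics/sc6.png')[180:320,180:400],None,fx=1.81,fy=1.81,interpolation=cv2.INTER_CUBIC)
b0=cv2.resize(cv2.imread('pics/sc0.png')[180:320,180:400],None,fx=1.81,fy=1.81,interpolation=cv2.INTER_CUBIC)
cv2.imwrite('pics/v6.png',np.vstack([cv2.resize(a[:300],(796,345),interpolation=cv2.INTER_AREA),np.hstack([b0,b])]))
y=.08;ex=np.array([np.cos(y),np.sin(y)]);ey=np.array([-np.sin(y),np.cos(y)]);o=np.array([.5654,-.0617])
for n,q in dict(cornL=(-.085,.21,.058),cornR=(.085,.21,.058),coverfront=(0,-.05+.1907,.052),gripfront=(0,-.065+.1907,.084)).items():
    P=[*(o+q[0]*ex+q[1]*ey),q[2]];print(n,proj('w6',P)*[796/640,345/300],(proj('sc6',P)-[180,180])*1.81+[398,345])
E
```

```text
cornL [ 246.51125 -257.83   ] [770.679 440.749]
cornR [ 545.881875 -257.14    ] [750.95  546.272]
coverfront [ 396.01  -115.345] [708.415 484.37 ]
gripfront [ 396.01 -121.9 ] [698.641 468.08 ]
```

View pics/v6.png

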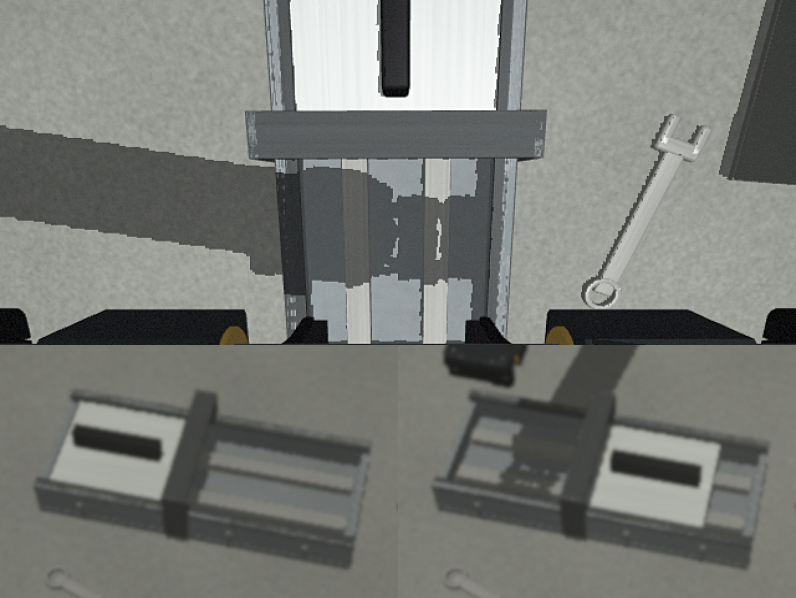

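The cover's front edge is near (715,485), fully past the strap and over the spacer. The carrier hasn't moved (same place in both scene crops). Handing in.

```bash
python3 -c "
from workcell import bot
print(bot.close_job())"
```

```text
the job is handed in; nothing more can be done
None
```

The job is handed in at about 31 s: the spacer lies flat and square across both bars, and the cover is over it, at its end stop (about 0.19 m, felt at roughly 8 N) and released, with no visible shift of the carrier.

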